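# Make up two lesson kits

### The arm

A 7-joint arm with a two-finger parallel gripper is mounted at the origin on a cart in front of the work surface, level with it; the furniture and walls round the work are solid. World frame = base frame: x ahead of the robot, y to its left, z up, the work surface at z = 0. Lengths are in m, angles in rad, forces in N, time in s.
With the tool pointing down it reaches from about 0.425 to 0.825 m from the base axis. Payload 3.6 kg.
Tool frame: the origin (TCP) lies at the very end of the fingers, on their centre line; the grasp point (between the pads) lies 19 mm behind it; z points along the fingers, y is the line along which they close (so a half turn about z gives the same grasp; the last joint's range is limited). The gripper opens to 85 mm and grips with 20 to 120 N. Pads are 22 mm wide; open, the fingers measure 114 mm over their backs; the gripper's body (76 mm by 85 mm) begins 54 mm behind the grasp point. The pads swing forward as they close: fully open they stand 13 mm farther back than shut.
Start: joints at [-1.151, 0.615, -0.013, 1.423, 0.008, 1.103, -0.04], TCP at [0.28, 0.586, 0.231] pointing down, gripper open.
Joint ranges: [-3.12, 3.12], [-0.3, 2.06], [-1.34, 1.32], [0.26, 2.42], [-1.36, 4.5], [0.01, 1.98], [-2.84, 2.84]. Speed limits (rad/s): [2.79, 2.79, 3.14, 3.14, 3.14, 3.14, 3.14].

### API

Orientations are given as a unit quaternion [x, y, z, w].
In Python, from plant import * gives the robot as it stands.
- The arm moves only by the tool drive_tool, never from a script. Its argument "rows" is a list of rows, each a list of 7 numbers: the gripper's target within -1 to 1 (shut at 1, half-way at 0, fully open at -1), then the shift along the tool's x, y, z in cm, then the turn, a rotation vector about the tool's x, y, z in degrees. In form: [[fingers, x, y, z, wx, wy, wz], ...]. A call has 1 to 20 rows; each row shifts and turns the commanded pose from where the row before left it, along the tool's axes as they then stand; what a row does not reach is not made up. A row lasts 1/10 s, in which the tool goes at most 50 mm and 8.59 degrees, less where a joint would pass 70% of its speed; a pose out of reach is approached as far as the arm can. A call is refused whole if a number of a shift passes 5 or a number of a turn 8.59, either way. A call with a gripper value outside its range is refused whole. The fingers move at their own pace and stop on an object; "grip_force" is the grip in N (left out, the last holds). Time passes only in rows, so rows that do not move let the fingers close. It gives the time, the measured TCP pose, the force, the opening and the grip force at its end, in the units of the state.
- get_state(): the state, without advancing time (a new reading comes with each control period).
- read_camera(name): name is "side" or "top"; returns a dict with "image" (384x512x3 uint8, red, green, blue), "camera_matrix" (3x3 intrinsics, pixels), "world_from_camera" (4x4, takes a point from camera to world coordinates). Camera axes: x right, y up, looking along -z (the intrinsics and any distortion apply to the point x, -y, -z); pixel columns grow to the right and rows downward; lengths in m; the calibration is good to about 2 mm. A picture is of the moment at which its call begins. There is no depth.
- job_done(): hands the job in; it is judged then, once.
The state is a dict: "clock": time; "q": joint angles; "joint_velocities": joint speeds; "joint_torque": joint torques, N m; "tool_pos": TCP position; "eef_rot": TCP orientation; "contact_force": force on the tool from outside, world axes, zero at the start; "wrist_torque": the same for the moment, N m; "grip_width": finger opening in m; "grasp_force": force on a finger pad.
Only numpy, scipy, OpenCV 4.12 (cv2) and the standard library are available. Lean on these libraries where they do the work, as an engineer would, in place of code of your own. Each camera call takes 0.05 s, during which the arm holds its last target. There are 200 camera calls.

### The job

Make up the two kits for the tray-landscape class. The blue tray gets the dark spur stone on its round cork pad and the glass dish of brass filings on its round white pad; the yellow tray gets the small brown rock on its cork pad and the corked powder jar on its white pad. Set each upright in the middle of its pad, as it stood in the stock, and leave the brass dish and the big craggy stone where they are.

Things in the scene. Friction and masses are not known exactly. Their poses are not given: they have to be found in the camera images.
- tray_blue: fixed blue-walled kit tray with a grey floor, 250 mm long (own y) x 128 mm (own x); walls 6 thick, 16 high; a middle wall makes two compartments, each 116 mm square inside. In each lies a round pad, 90 mm across, top 6 mm above the table: cork pad centred at own (0, +61) mm, white pad at own (0, -61) mm. Origin: centre of its underside, on the table; z up. Left or right of the other tray, yaw within 0.25 rad.
- tray_yellow: fixed yellow-walled kit tray with a grey floor, 250 mm long (own y) x 128 mm (own x); walls 6 thick, 16 high; a middle wall makes two compartments, each 116 mm square inside. In each lies a round pad, 90 mm across, top 6 mm above the table: cork pad centred at own (0, -61) mm, white pad at own (0, +61) mm. Origin: centre of its underside, on the table; z up. Left or right of the other tray, yaw within 0.25 rad.
- spur_stone_mid (a point): low, long, dark grey-green stone with white veins, 30 mm wide (its own x), 82 mm long (its own y), 36 mm high, about 70 g, solid and rigid; grasp it across its 30 mm width. Point: its centre, 18 mm above its underside; z up, yaw within 0.5 rad of the world's. It stands somewhere in the row of five stock things behind the trays, along the world y, centres 90 mm or more apart.
- brown_rock_mid (a point): small sandy-brown rock, 30 mm wide (its own x), 60 mm long (its own y), 24 mm high, about 35 g, rigid; grasp it across its 30 mm width. Point: its centre, 12 mm above its underside; z up, yaw within 0.5 rad of the world's. It stands somewhere in the row of five stock things behind the trays, along the world y, centres 90 mm or more apart.
- glass_dish_mid (a point): round clear glass dish with golden brass filings fixed in it, 55 mm outside diameter, straight sides, 19 mm high, about 55 g, rigid; grasp it from above across the outside of its wall. Point: its centre, 9.5 mm above its underside; z up. It stands somewhere in the row of five stock things behind the trays, along the world y, centres 90 mm or more apart.
- powder_jar_mid (a point): upright glass jar of white powder closed with a cork, 44 mm diameter, 70 mm high over the cork (the straight glass and the solid part reach up to 62 mm), about 190 g; grasp it across the glass. The cork does not come off. Point: its axis, 35 mm above its underside; z up. It stands somewhere in the row of five stock things behind the trays, along the world y, centres 90 mm or more apart.
- brass_dish_mid (a point): shallow brass dish with a flared golden rim and a pale centre, 60 mm across, 13 mm high; not part of either kit, stays where it is (must not be moved 20 mm). Point: its centre, 6.5 mm above its underside. It is one of the five things in the row behind the trays.
- rough_stone_mid (a point): big craggy grey-green stone, 59 x 91 mm and 85 mm high, off to the left; not part of either kit, stays where it is (must not be moved 20 mm). Point: its centre, 42.5 mm above its underside.

How it is judged:
At the end, for the whole second after the job is handed in: Blue tray: spur stone on the cork pad, glass dish on the white pad; yellow tray: brown rock on the cork pad, powder jar on the white pad. Each centre within 15 mm of its pad's centre along the tray's x and y, on the pad (height within 5 mm), upright within 0.2 rad and at rest (x of spur_stone_mid in the frame of tray_blue between -0.015 and 0.015 m and y of spur_stone_mid in the frame of tray_blue between 0.046 and 0.076 m and z of spur_stone_mid in the frame of tray_blue between 0.019 and 0.029 m and angle between each of spur_stone_mid, glass_dish_mid, brown_rock_mid, powder_jar_mid's own z axis and vertical below 0.2 rad and linear speed of each of spur_stone, glass_dish, brown_rock, powder_jar below 0.02 m/s and x of glass_dish_mid in the frame of tray_blue between -0.015 and 0.015 m and y of glass_dish_mid in the frame of tray_blue between -0.076 and -0.046 m and z of glass_dish_mid in the frame of tray_blue between 0.0105 and 0.0205 m and x of brown_rock_mid in the frame of tray_yellow between -0.015 and 0.015 m and y of brown_rock_mid in the frame of tray_yellow between -0.076 and -0.046 m and z of brown_rock_mid in the frame of tray_yellow between 0.013 and 0.023 m and x of powder_jar_mid in the frame of tray_yellow between -0.015 and 0.015 m and y of powder_jar_mid in the frame of tray_yellow between 0.046 and 0.076 m and z of powder_jar_mid in the frame of tray_yellow between 0.036 and 0.046 m); the robot touches nothing.
It fails at once if the brass dish is moved by 20 mm or more (distance of brass_dish_mid from where it was at the start of the episode above 0.02 m).
It fails at once if the big craggy stone is moved by 20 mm or more (distance of rough_stone_mid from where it was at the start of the episode above 0.02 m).
It also fails if it takes over 99 s, if anything falls off the work surface, if the arm or the gripper's body presses on something with over 40 N, if the wrist force passes 120 N, or if a joint passes its speed limit or range.

## Working session

There is one attempt and no reset: what is moved stays moved. The work goes in short steps, Python scripts to look and compute and a tool call to move; the robot and the scene stay as the last step left them, time stands still between calls to the robot, and variables do not carry over. Pictures are saved under pics/ and viewed, at most 14 in all, crops included, and the job is handed in when it is done.

Besides the shell and the picture viewer there is one more tool, called after "Request:" by a JSON object that holds its "api" and its "payload". drive_tool: Moves the arm, as the interface text tells. Its arguments: {"type":"object","properties":{"rows":{"type":"array","items":{"type":"array","items":{"type":"number"}}},"grip_force":{"type":"number"}},"required":["rows"]}

```bash
mkdir -p pics; python3 - <<'E'
from plant import *
import cv2,numpy as np
s=get_state();print({k:np.round(s[k],3) for k in ('clock','tool_pos','eef_rot','grip_width')})
for n in('top','side'):
    c=read_camera(n);cv2.imwrite(f'pics/{n}0.png',c['image'][...,::-1])
    print(n,np.round(c['camera_matrix'],2).tolist(),np.round(c['world_from_camera'],4).tolist(),[k for k in c])
E
```

```text
{'clock': np.float64(0.0), 'tool_pos': array([0.28 , 0.586, 0.23 ]), 'eef_rot': array([ 0.221,  0.975, -0.001, -0.   ]), 'grip_width': np.float64(0.086)}
top [[353.39, 0.0, 255.1], [0.0, 353.39, 187.48], [0.0, 0.0, 1.0]] [[0.0044, 0.9989, -0.0469, 0.507], [-1.0, 0.0043, -0.0018, 0.0994], [-0.0016, 0.0469, 0.9989, 1.0102], [0.0, 0.0, 0.0, 1.0]] ['image', 'camera_matrix', 'world_from_camera']
side [[397.07, 0.0, 257.29], [0.0, 397.07, 193.05], [0.0, 0.0, 1.0]] [[0.9984, 0.0202, -0.0535, 0.5196], [-0.0555, 0.5675, -0.8215, -0.7819], [0.0138, 0.8231, 0.5677, 0.6785], [0.0, 0.0, 0.0, 1.0]] ['image', 'camera_matrix', 'world_from_camera']
```

View pics/top0.png

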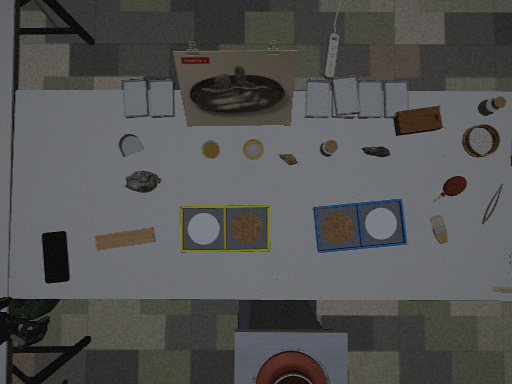

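View pics/side0.png

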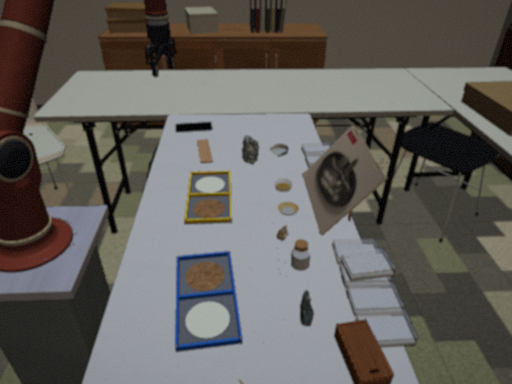

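The top view shows, in the row from left to right: glass dish (211,149), brass dish (253,149), brown rock (288,159), jar (329,148) and spur stone (376,152). The rough stone is at (143,181), the yellow tray at about (225,229) and the blue tray at about (360,225). A leaning picture stands behind the dishes.

```bash
cat > h.py <<'E'
from plant import *
import cv2,numpy as np
def ray(c,uv,z):
    K=c['camera_matrix'];T=c['world_from_camera']
    d=np.linalg.inv(K)@np.array([uv[0],uv[1],1.]);d=T[:3,:3]@(d*[1,-1,-1])
    return T[:3,3]+d*(z-T[2,3])/d[2]
def blob(c,box,z,f):
    """largest masked blob in box: world centroid, long-axis yaw, size"""
    x0,y0,x1,y1=box
    im=cv2.resize(c['image'][y0:y1,x0:x1],None,fx=4,fy=4,interpolation=cv2.INTER_CUBIC)
    m=f(im,cv2.cvtColor(im,cv2.COLOR_RGB2HSV).astype(int)).astype(np.uint8)
    m=cv2.morphologyEx(m,cv2.MORPH_OPEN,np.ones((3,3)))
    k=max(cv2.findContours(m,cv2.RETR_EXTERNAL,cv2.CHAIN_APPROX_NONE)[0],key=cv2.contourArea)
    P=np.array([ray(c,((p[0]+.5)/4-.5+x0,(p[1]+.5)/4-.5+y0),z)[:2] for p in k[:,0]])
    (cx,cy),(w,h),a=cv2.minAreaRect((P*1000).astype(np.float32))
    M=cv2.moments((P*1e4).astype(np.float32).reshape(-1,1,2))
    e=np.array([M['m10'],M['m01']])/M['m00']/1e4
    yaw=.5*np.arctan2(2*M['mu11'],M['mu20']-M['mu02']) # long axis from x
    return dict(c=np.round(e,4).tolist(),rect=np.round([cx,cy,w,h,a],1).tolist(),long_from_y=round(float((yaw-np.pi/2+np.pi/2)%np.pi-np.pi/2),3)),m
E
python3 - <<'E'
from h import *
c=read_camera('top')
sat=lambda lo,hi,s:(lambda im,H:(H[...,0]>=lo)&(H[...,0]<=hi)&(H[...,1]>s))
cl=lambda t:(lambda im,H:np.abs(im.astype(int)-np.median(im.reshape(-1,3),axis=0)).sum(-1)>t)
out=[]
for n,b,z,f in [('blue',(305,190,415,260),.016,sat(100,130,120)),('yellow',(172,196,280,260),.016,sat(20,35,120)),
 ('bw',(362,200,400,246),.006,lambda im,H:H[...,2]>150),('yw',(185,209,222,248),.006,lambda im,H:H[...,2]>150),
 ('glass',(195,135,228,165),.0095,cl(40)),('brass',(238,135,270,165),.0065,cl(40)),('rock',(272,145,305,173),.012,cl(40)),('jar',(312,133,346,165),.035,cl(40)),('spur',(355,138,397,166),.018,cl(60)),('rough',(115,165,170,198),.04,cl(60)),('board',(170,30,300,131),0,lambda im,H:H[...,1]>25)]:
    r,m=blob(c,b,z,f);print(n,r)
    if n in('blue','yellow'):
        pass
a=cv2.resize(c['image'][110:200,110:410],(800,240),interpolation=cv2.INTER_CUBIC)
x=cv2.resize(c['image'][190:262,160:430],(800,213),interpolation=cv2.INTER_CUBIC)
cv2.imwrite('pics/crop.png',np.vstack([a,x])[...,::-1])
E
```

```text
blue {'c': [0.453, -0.2366], 'rect': [448.8, -192.2, 128.2, 250.4, 5.7], 'long_from_y': 0.117}
yellow {'c': [0.438, 0.2328], 'rect': [438.9, 186.2, 127.7, 247.9, 0.8], 'long_from_y': -0.002}Traceback (most recent call last):
  File "<stdin>", line 9, in <module>
  File "h.py", line 13, in blob
    k=max(cv2.findContours(m,cv2.RETR_EXTERNAL,cv2.CHAIN_APPROX_NONE)[0],key=cv2.contourArea)
ValueError: max() iterable argument is empty
```

```bash
python3 - <<'E'
from h import *
c=read_camera('top')
cl=lambda t:(lambda im,H:np.abs(im.astype(int)-np.median(im.reshape(-1,3),axis=0)).sum(-1)>t)
wh=lambda im,H:(H[...,2]>.75*H[...,2].max())&(H[...,1]<60)
for n,b,z,f in [('bw',(364,204,398,244),.006,wh),('yw',(185,209,222,248),.006,wh),
 ('glass',(195,135,228,165),.0095,cl(40)),('brass',(238,135,270,165),.0065,cl(40)),('rock',(272,145,305,173),.012,cl(40)),('jar',(312,133,346,165),.035,cl(40)),('spur',(355,138,397,166),.018,cl(50)),('rough',(115,165,170,198),.04,cl(60)),('board',(170,30,300,131),0,lambda im,H:H[...,1]>25)]:
    try: print(n,blob(c,b,z,f)[0])
    except ValueError: print(n,'none')
a=cv2.resize(c['image'][110:200,110:410],(800,240),interpolation=cv2.INTER_CUBIC)
x=cv2.resize(c['image'][190:262,160:430],(800,213),interpolation=cv2.INTER_CUBIC)
cv2.imwrite('pics/crop.png',np.clip(np.vstack([a,x])[...,::-1]*1.4,0,255))
E
```

```text
bw {'c': [0.4547, -0.2542], 'rect': [454.8, -254.0, 88.4, 87.5, 89.4], 'long_from_y': 0.129}
yw {'c': [0.438, 0.2475], 'rect': [437.9, 247.7, 88.2, 88.1, 45.5], 'long_from_y': 0.029}
glass {'c': [0.6633, 0.2293], 'rect': [663.2, 229.5, 54.8, 51.7, 3.8], 'long_from_y': -0.93}
brass {'c': [0.6642, 0.1083], 'rect': [664.1, 108.5, 60.1, 59.8, 71.7], 'long_from_y': 1.052}
rock {'c': [0.6362, 0.0072], 'rect': [638.8, 7.6, 56.8, 31.1, 49.8], 'long_from_y': -0.421}
jar {'c': [0.6642, -0.1009], 'rect': [662.8, -102.2, 44.6, 54.6, 23.5], 'long_from_y': 0.644}
spur {'c': [0.6577, -0.2409], 'rect': [657.4, -238.5, 31.9, 81.7, 0.2], 'long_from_y': -0.103}
rough {'c': [0.5683, 0.4119], 'rect': [568.4, 411.0, 97.9, 61.7, 78.2], 'long_from_y': 0.049}
board {'c': [0.867, 0.1452], 'rect': [874.1, 158.8, 283.4, 372.8, 0.9], 'long_from_y': 0.243}[ WARN:0@0.429] global loadsave.cpp:1063 imwrite_ Unsupported depth image for selected encoder is fallbacked to CV_8U.
```

View pics/crop.png

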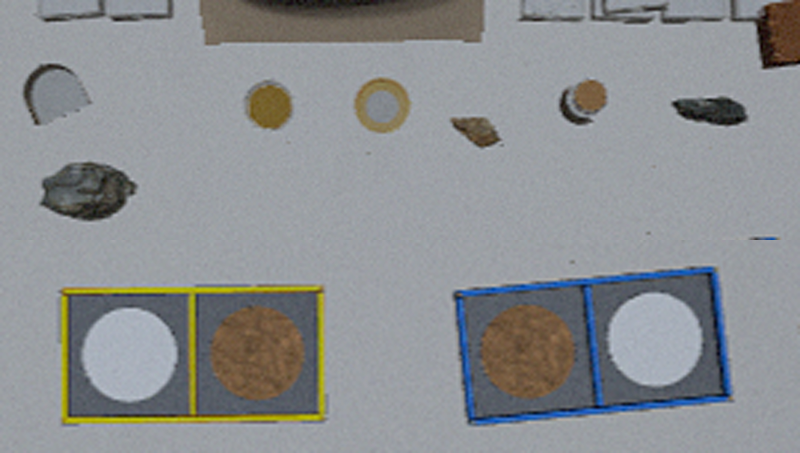

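The crop confirms the layout. The glass dish is at crop (269,105), brass dish (382,105), rock (477,131), jar cork (590,97) and spur (710,110), and all four pads are clear.

```bash
cat >> h.py <<'E'
from scipy.spatial.transform import Rotation as Ro
def to(x,y,z,yaw):
    """tool-frame shift (cm) and turn (deg) to a TCP goal with tool y at yaw from world x"""
    s=get_state();R=Ro.from_quat(s['eef_rot']);c,n=np.cos(yaw),np.sin(yaw)
    G=Ro.from_matrix(np.array([[-n,c,0],[c,n,0],[0,0,-1.]]))
    print('t',round(float(s['clock']),2),'pos',np.round(s['tool_pos'],4),'w',round(float(s['grip_width']),4),'F',np.round(s['contact_force'],1))
    print(' shift',np.round(R.inv().apply(np.array([x,y,z])-s['tool_pos'])*100,2),'turn',np.round((R.inv()*G).as_rotvec(True),2),'shift in goal axes',np.round(G.inv().apply(np.array([x,y,z])-s['tool_pos'])*100,2))
E
python3 - <<'E'
from h import *
t=read_camera('top');s=read_camera('side')
cork=lambda im,H:(H[...,0]<20)&(H[...,1]>60)
print('cork top',blob(t,(318,133,346,165),.070,cork)[0])
print('cork side',blob(s,(285,230,318,252),.067,cork)[0])
to(.6632,.2294,.23,.33)
E
```

```text
cork top {'c': [0.6648, -0.1016], 'rect': [664.9, -100.9, 30.1, 29.7, 89.6], 'long_from_y': -0.088}
cork side {'c': [0.6651, -0.1092], 'rect': [665.6, -109.2, 37.0, 27.0, 82.3], 'long_from_y': -0.262}
t 0.3 pos [0.2802 0.5863 0.2309] w 0.0851 F [ 0.4 -0.6  0.6]
 shift [-49.95 -15.68   0.1 ] turn [-4.000e-02  2.000e-02  4.555e+01] shift in goal axes [-46.17  24.67   0.09]
```

Request:
{"api": "drive_tool", "payload": {"rows": [[-0.7, 0, 0, 0, 0, 0, 7.6], [-0.7, 0, 0, 0, 0, 0, 7.6], [-0.7, 0, 0, 0, 0, 0, 7.6], [-0.7, 0, 0, 0, 0, 0, 7.6], [-0.7, 0, 0, 0, 0, 0, 7.6], [-0.7, 0, 0, 0, 0, 0, 7.6], [-0.7, -3.3, 1.75, 0, 0, 0, 0], [-0.7, -3.3, 1.75, 0, 0, 0, 0], [-0.7, -3.3, 1.75, 0, 0, 0, 0], [-0.7, -3.3, 1.75, 0, 0, 0, 0], [-0.7, -3.3, 1.75, 0, 0, 0, 0], [-0.7, -3.3, 1.75, 0, 0, 0, 0], [-0.7, -3.3, 1.75, 0, 0, 0, 0], [-0.7, -3.3, 1.75, 0, 0, 0, 0], [-0.7, -3.3, 1.75, 0, 0, 0, 0], [-0.7, -3.3, 1.75, 0, 0, 0, 0], [-0.7, -3.3, 1.75, 0, 0, 0, 0], [-0.7, -3.3, 1.75, 0, 0, 0, 0], [-0.7, -3.3, 1.75, 0, 0, 0, 0], [-0.7, -3.3, 1.75, 0, 0, 0, 0]], "grip_force": 40}}

```text
clock: 2.3
tool_pos: [0.6623, 0.2274, 0.2312]
eef_rot: [0.582, 0.813, -0.0, -0.0]
contact_force: [0.3, 0.1, 0.1]
grip_width: 0.0725
grasp_force: 0.0
```

```bash
python3 -c "
from h import *
to(.6632,.2294,.0,.33)"
```

```text
t 2.3 pos [0.6623 0.2274 0.2312] w 0.0725 F [0.3 0.1 0.1]
 shift [ 0.15  0.15 23.12] turn [-0.01 -0.02 -0.04] shift in goal axes [ 0.16  0.15 23.12]
```

Request:
{"api": "drive_tool", "payload": {"rows": [[-0.7, 0.15, 0.15, 3.5, 0, 0, 0], [-0.7, 0, 0, 4, 0, 0, 0], [-0.7, 0, 0, 4, 0, 0, 0], [-0.7, 0, 0, 4, 0, 0, 0], [-0.7, 0, 0, 3, 0, 0, 0], [-0.7, 0, 0, 2, 0, 0, 0], [-0.7, 0, 0, 1.5, 0, 0, 0], [-0.7, 0, 0, 0.7, 0, 0, 0], [-0.7, 0, 0, 0.3, 0, 0, 0], [-0.7, 0, 0, 0, 0, 0, 0], [0, 0, 0, 0, 0, 0, 0], [0, 0, 0, 0, 0, 0, 0], [0, 0, 0, 0, 0, 0, 0], [0, 0, 0, 0, 0, 0, 0], [0, 0, 0, 0, 0, 0, 0]], "grip_force": 40}}

```text
clock: 3.8
tool_pos: [0.6635, 0.2307, 0.0032]
eef_rot: [0.582, 0.813, 0.001, 0.001]
contact_force: [-1.2, -1.6, 6.6]
grip_width: 0.0522
grasp_force: 42.3
```

Request:
{"api": "drive_tool", "payload": {"rows": [[0.3, 0, 0, 0, 0, 0, 0], [0.3, 0, 0, 0, 0, 0, 0], [0.3, 0, 0, -0.5, 0, 0, 0], [0.3, 0, 0, -1, 0, 0, 0], [0.3, 0, 0, -2, 0, 0, 0], [0.3, 0, 0, -3, 0, 0, 0], [0.3, 0, 0, -3, 0, 0, 0], [0.3, 0, 0, -2, 0, 0, 0], [0.3, 0, 0, -1, 0, 0, 0], [0.3, 0, 0, 0, 0, 0, 0]], "grip_force": 40}}

```text
clock: 4.8
tool_pos: [0.6632, 0.2306, 0.1282]
eef_rot: [0.582, 0.813, 0.001, 0.001]
contact_force: [1.1, -0.3, -0.4]
grip_width: 0.052
grasp_force: 42.0
```

```bash
python3 -c "
from h import *
to(.4549,-.2535,.12,.0995)
a=read_camera('side')['image'];b=read_camera('top')['image']
cv2.imwrite('pics/g1.png',np.hstack([cv2.resize(a[130:280,200:400],(400,300)),cv2.resize(b[90:240,130:330],(400,300))])[...,::-1])"
```

```text
t 4.8 pos [0.6632 0.2306 0.1282] w 0.052 F [ 1.1 -0.3 -0.4]
 shift [-39.07 -35.36   0.7 ] turn [ 0.18 -0.02 13.16] shift in goal axes [-46.1  -25.53   0.82]
```

View pics/g1.png

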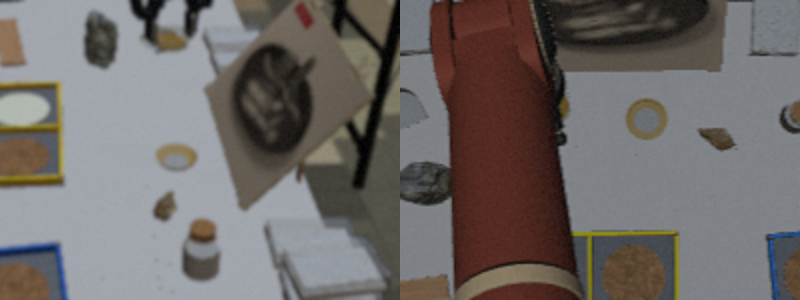

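The glass dish is held at the fingertips, at (170,38) in the left panel. Next it goes to the blue white pad.

Request:
{"api": "drive_tool", "payload": {"rows": [[0.3, -1, 0, 0, 0, 0, 6.6], [0.3, -2, 0, 0, 0, 0, 6.6], [0.3, -2.9, -1.6, 0, 0, 0, 0], [0.3, -2.9, -1.6, 0, 0, 0, 0], [0.3, -2.9, -1.6, 0, 0, 0, 0], [0.3, -2.9, -1.6, 0, 0, 0, 0], [0.3, -2.9, -1.6, 0, 0, 0, 0], [0.3, -2.9, -1.6, 0, 0, 0, 0], [0.3, -2.9, -1.6, 0, 0, 0, 0], [0.3, -2.9, -1.6, 0, 0, 0, 0], [0.3, -2.9, -1.6, 0, 0, 0, 0], [0.3, -2.9, -1.6, 0, 0, 0, 0], [0.3, -2.9, -1.6, 0, 0, 0, 0], [0.3, -2.9, -1.6, 0, 0, 0, 0], [0.3, -2, -1.6, 0, 0, 0, 0], [0.3, -1, -1.6, 0, 0, 0, 0], [0.3, -0.5, -1, 0, 0, 0, 0], [0.3, 0, 0, 0, 0, 0, 0], [0.3, 0, 0, 0, 0, 0, 0]]}}

```text
clock: 6.8
tool_pos: [0.4753, -0.2017, 0.1259]
eef_rot: [0.671, 0.742, 0.0, -0.0]
contact_force: [0.7, 0.4, -0.4]
grip_width: 0.052
grasp_force: 42.0
```

```bash
python3 -c "
from h import *
to(.4549,-.2535,.0105,.0995)"
```

```text
t 6.8 pos [ 0.4753 -0.2017  0.1259] w 0.052 F [ 0.7  0.4 -0.4]
 shift [-4.96 -2.54 11.53] turn [-0.   -0.06  0.03] shift in goal axes [-4.95 -2.54 11.54]
```

Request:
{"api": "drive_tool", "payload": {"rows": [[0.3, -1.5, -0.8, 0, 0, 0, 0], [0.3, -2, -1, 0, 0, 0, 0], [0.3, -1, -0.5, 0, 0, 0, 0], [0.3, -0.45, -0.25, 1, 0, 0, 0], [0.3, 0, 0, 2.5, 0, 0, 0], [0.3, 0, 0, 3, 0, 0, 0], [0.3, 0, 0, 2, 0, 0, 0], [0.3, 0, 0, 1.2, 0, 0, 0], [0.3, 0, 0, 0.8, 0, 0, 0], [0.3, 0, 0, 0.4, 0, 0, 0], [0.3, 0, 0, 0, 0, 0, 0], [0.3, 0, 0, 0, 0, 0, 0]]}}

```text
clock: 8.0
tool_pos: [0.4548, -0.2549, 0.018]
eef_rot: [0.671, 0.741, 0.0, 0.001]
contact_force: [-0.3, 0.2, -0.4]
grip_width: 0.0519
grasp_force: 42.0
```

```bash
python3 -c "
from h import *
to(.4549,-.2535,.0092,.0995)"
```

```text
t 8.0 pos [ 0.4548 -0.2549  0.018 ] w 0.0519 F [-0.3  0.2 -0.4]
 shift [0.13 0.02 0.88] turn [ 0.07  0.05 -0.04] shift in goal axes [0.13 0.02 0.88]
```

Request:
{"api": "drive_tool", "payload": {"rows": [[0.3, 0.1, 0, 0.5, 0, 0, 0], [0.3, 0, 0, 0.35, 0, 0, 0], [0.3, 0, 0, 0, 0, 0, 0], [0.3, 0, 0, 0, 0, 0, 0], [-0.5, 0, 0, 0, 0, 0, 0], [-0.5, 0, 0, 0, 0, 0, 0], [-0.5, 0, 0, 0, 0, 0, 0], [-0.5, 0, 0, 0, 0, 0, 0], [-0.5, 0, 0, -1, 0, 0, 0], [-0.5, 0, 0, -2, 0, 0, 0], [-0.5, 0, 0, -4, 0, 0, 0], [-0.5, 0, 0, -4, 0, 0, 0], [-0.5, 0, 0, -2, 0, 0, 0], [-0.5, 0, 0, 0, 0, 0, 0]]}}

```text
clock: 9.4
tool_pos: [0.4561, -0.2549, 0.1427]
eef_rot: [0.671, 0.741, 0.001, 0.004]
contact_force: [-0.1, 0.3, 0.4]
grip_width: 0.0639
grasp_force: 0.0
```

```bash
python3 -c "
from h import *
to(.6576,-.240,.14,-.07)"
```

```text
t 9.4 pos [ 0.4561 -0.2549  0.1427] w 0.0639 F [-0.1  0.3  0.4]
 shift [-0.5  20.2   0.41] turn [0.41 0.22 9.66] shift in goal axes [ 2.89 20.    0.27]
```

Request:
{"api": "drive_tool", "payload": {"rows": [[-0.5, 0, 0, 0, 0.4, 0.2, 4.8], [-0.5, 0, 0, 0, 0, 0, 4.8], [-0.5, 0.3, 2, 0, 0, 0, 0], [-0.5, 0.4, 2.5, 0, 0, 0, 0], [-0.5, 0.4, 2.5, 0, 0, 0, 0], [-0.5, 0.4, 2.5, 0, 0, 0, 0], [-0.5, 0.4, 2.5, 0, 0, 0, 0], [-0.5, 0.3, 2.5, 0, 0, 0, 0], [-0.5, 0.3, 2.5, 0, 0, 0, 0], [-0.5, 0.3, 2, 0, 0, 0, 0], [-0.5, 0.1, 1, 0, 0, 0, 0], [-0.5, 0, 0, 0, 0, 0, 0], [-0.5, 0, 0, 0, 0, 0, 0]]}}

```text
clock: 10.7
tool_pos: [0.6545, -0.2384, 0.1362]
eef_rot: [0.731, 0.682, -0.002, -0.005]
contact_force: [-0.3, -0.4, 0.7]
grip_width: 0.0641
grasp_force: 0.0
```

```bash
python3 -c "
from h import *
to(.6576,-.240,.003,-.07)
b=read_camera('top')['image'];a=read_camera('side')['image']
cv2.imwrite('pics/g2.png',np.hstack([cv2.resize(a[220:370,160:360],(400,300)),cv2.resize(b[110:260,290:490],(400,300))])[...,::-1])"
```

```text
t 10.7 pos [ 0.6545 -0.2384  0.1362] w 0.0641 F [-0.3 -0.4  0.7]
 shift [-0.18  0.46 13.32] turn [-0.58 -0.17  0.06] shift in goal axes [-0.14  0.32 13.32]
```

View pics/g2.png

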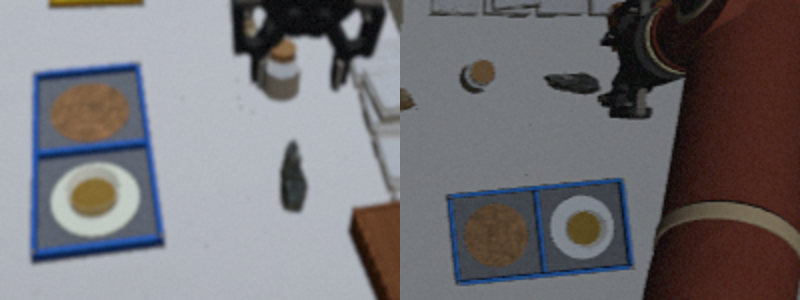

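The dish sits in the middle of the blue tray's white pad: dish (583,228), pad (582,228) in the right panel. Now I go down on the spur stone.

Request:
{"api": "drive_tool", "payload": {"rows": [[-0.5, -0.1, 0.3, 1, -0.6, -0.2, 0], [-0.5, 0, 0, 3, 0, 0, 0], [-0.5, 0, 0, 3, 0, 0, 0], [-0.5, 0, 0, 2.5, 0, 0, 0], [-0.5, 0, 0, 2, 0, 0, 0], [-0.5, 0, 0, 1, 0, 0, 0], [-0.5, 0, 0, 0.5, 0, 0, 0], [-0.5, 0, 0, 0, 0, 0, 0], [-0.5, 0, 0, 0, 0, 0, 0]]}}

```text
clock: 11.7
tool_pos: [0.6596, -0.2402, 0.0087]
eef_rot: [0.731, 0.682, 0.001, 0.002]
contact_force: [0.3, 0.0, 0.1]
grip_width: 0.0638
grasp_force: 0.0
```

```bash
python3 -c "
from h import *
to(.6576,-.240,.003,-.07)"
```

```text
t 11.7 pos [ 0.6596 -0.2402  0.0087] w 0.0638 F [0.3 0.  0.1]
 shift [ 0.01 -0.21  0.57] turn [0.3  0.09 0.06] shift in goal axes [ 0.01 -0.2   0.57]
```

Request:
{"api": "drive_tool", "payload": {"rows": [[-0.5, 0, -0.2, 0.5, 0, 0, 0], [-0.5, 0, 0, 0, 0, 0, 0], [0.8, 0, 0, 0, 0, 0, 0], [0.8, 0, 0, 0, 0, 0, 0], [0.8, 0, 0, 0, 0, 0, 0], [0.8, 0, 0, 0, 0, 0, 0], [0.8, 0, 0, 0, 0, 0, 0], [0.8, 0, 0, 0, 0, 0, 0], [0.8, 0, 0, 0, 0, 0, 0]]}}

```text
clock: 12.6
tool_pos: [0.6575, -0.2398, 0.003]
eef_rot: [0.731, 0.682, 0.001, 0.002]
contact_force: [0.5, -0.6, 4.9]
grip_width: 0.0263
grasp_force: 39.8
```

Request:
{"api": "drive_tool", "payload": {"rows": [[0.9, 0, 0, -0.5, 0, 0, 0], [0.9, 0, 0, -1, 0, 0, 0], [0.9, 0, 0, -2, 0, 0, 0], [0.9, 0, 0, -3, 0, 0, 0], [0.9, 0, 0, -2, 0, 0, 0], [0.9, 0, 0, -1.5, 0, 0, -4.8], [0.9, 0, 0, 0, 0, 0, -4.9], [0.9, 0, 0, 0, 0, 0, 0]]}}

```text
clock: 13.4
tool_pos: [0.6564, -0.2397, 0.1033]
eef_rot: [0.671, 0.742, 0.001, 0.002]
contact_force: [-0.3, -0.4, -1.6]
grip_width: 0.0263
grasp_force: 39.3
```

```bash
python3 -c "
from h import *
to(.4427,-.1315,.1,.0995)"
```

```text
t 13.4 pos [ 0.6564 -0.2397  0.1033] w 0.0263 F [-0.3 -0.4 -1.6]
 shift [ 12.9  -20.18   0.24] turn [0.19 0.09 0.04] shift in goal axes [ 12.89 -20.19   0.33]
```

Request:
{"api": "drive_tool", "payload": {"rows": [[0.9, 0.7, -1.0, 0, 0.2, 0, 0], [0.9, 1.4, -2.2, 0, 0, 0, 0], [0.9, 1.4, -2.2, 0, 0, 0, 0], [0.9, 1.4, -2.2, 0, 0, 0, 0], [0.9, 1.4, -2.2, 0, 0, 0, 0], [0.9, 1.4, -2.2, 0, 0, 0, 0], [0.9, 1.4, -2.2, 0, 0, 0, 0], [0.9, 1.4, -2.2, 0, 0, 0, 0], [0.9, 1.4, -2.2, 0, 0, 0, 0], [0.9, 1.0, -1.6, 0, 0, 0, 0], [0.9, 0, 0, 0, 0, 0, 0], [0.9, 0, 0, 2, 0, 0, 0], [0.9, 0, 0, 2.5, 0, 0, 0], [0.9, 0, 0, 2, 0, 0, 0], [0.9, 0, 0, 0.8, 0, 0, 0], [0.9, 0, 0, 0, 0, 0, 0], [0.9, 0, 0, 0, 0, 0, 0]]}}

```text
clock: 15.1
tool_pos: [0.4434, -0.132, 0.0297]
eef_rot: [0.671, 0.742, -0.001, 0.001]
contact_force: [0.1, 0.0, -0.8]
grip_width: 0.0262
grasp_force: 39.4
```

```bash
python3 -c "
from h import *
to(.4427,-.1315,.009,.0995)"
```

```text
t 15.1 pos [ 0.4434 -0.132   0.0297] w 0.0262 F [ 0.1  0.  -0.8]
 shift [ 0.06 -0.06  2.07] turn [0.02 0.11 0.02] shift in goal axes [ 0.05 -0.06  2.07]
```

Request:
{"api": "drive_tool", "payload": {"rows": [[0.9, 0, 0, 1, 0, 0, 0], [0.9, 0, 0, 0.7, 0, 0, 0], [0.9, 0, 0, 0.3, 0, 0, 0], [0.9, 0, 0, 0, 0, 0, 0], [0.9, 0, 0, 0, 0, 0, 0], [-0.3, 0, 0, 0, 0, 0, 0], [-0.3, 0, 0, 0, 0, 0, 0], [-0.3, 0, 0, 0, 0, 0, 0], [-0.3, 0, 0, 0, 0, 0, 0], [-0.3, 0, 0, -1, 0, 0, 0], [-0.3, 0, 0, -2, 0, 0, 0], [-0.3, 0, 0, -4, 0, 0, 0], [-0.3, 0, 0, -4, 0, 0, 0], [-0.5, 0, 0, -2, 0, 0, 0], [-0.5, 0, 0, 0, 0, 0, 0]]}}

```text
clock: 16.6
tool_pos: [0.4446, -0.132, 0.1428]
eef_rot: [0.671, 0.742, 0.001, 0.004]
contact_force: [0.3, -0.2, -1.1]
grip_width: 0.0643
grasp_force: 0.0
```

```bash
python3 -c "
from h import *
to(.665,-.1025,.16,.0)"
```

```text
t 16.6 pos [ 0.4446 -0.132   0.1428] w 0.0643 F [ 0.3 -0.2 -1.1]
 shift [ 0.72 22.23 -1.58] turn [0.4  0.2  5.76] shift in goal axes [ 2.95 22.04 -1.72]
```

Request:
{"api": "drive_tool", "payload": {"rows": [[-0.8, 0, 0, -1, 0.4, 0.2, 5.7], [-0.8, 0.3, 2, -0.7, 0, 0, 0], [-0.8, 0.3, 2.5, 0, 0, 0, 0], [-0.8, 0.4, 2.5, 0, 0, 0, 0], [-0.8, 0.4, 2.5, 0, 0, 0, 0], [-0.8, 0.4, 2.5, 0, 0, 0, 0], [-0.8, 0.4, 2.5, 0, 0, 0, 0], [-0.8, 0.3, 2.5, 0, 0, 0, 0], [-0.8, 0.3, 2.5, 0, 0, 0, 0], [-0.8, 0.1, 2, 0, 0, 0, 0], [-0.8, 0, 0.5, 0, 0, 0, 0], [-0.8, 0, 0, 0, 0, 0, 0], [-0.8, 0, 0, 0, 0, 0, 0]], "grip_force": 60}}

```text
clock: 17.9
tool_pos: [0.6612, -0.1026, 0.1541]
eef_rot: [0.707, 0.707, -0.003, -0.004]
contact_force: [-0.2, -0.4, 0.5]
grip_width: 0.0769
grasp_force: 0.0
```

```bash
python3 -c "
from h import *
to(.665,-.1025,.018,.0)
b=read_camera('top')['image'];a=read_camera('side')['image']
cv2.imwrite('pics/g3.png',np.hstack([cv2.resize(a[220:370,160:360],(400,300)),cv2.resize(b[110:260,290:490],(400,300))])[...,::-1])"
```

```text
t 17.9 pos [ 0.6612 -0.1026  0.1541] w 0.0769 F [-0.2 -0.4  0.5]
 shift [-0.02  0.52 13.6 ] turn [-0.58 -0.1   0.01] shift in goal axes [1.000e-02 3.800e-01 1.361e+01]
```

View pics/g3.png

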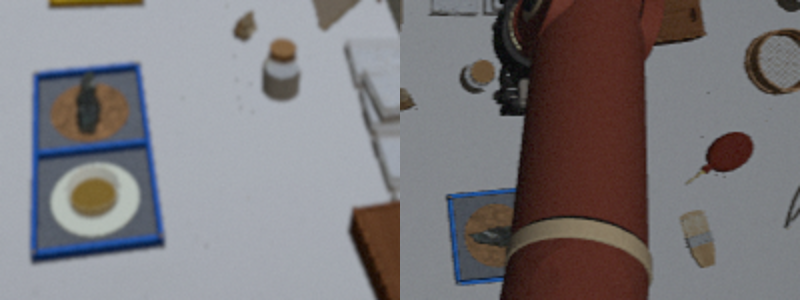

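The spur stone stands upright on the cork pad, (88,105) in the left panel, and the jar is undisturbed. I descend on the jar.

Request:
{"api": "drive_tool", "payload": {"rows": [[-0.8, 0, 0.3, 1, -0.3, 0, 0], [-0.8, 0, 0, 3, 0, 0, 0], [-0.8, 0, 0, 3, 0, 0, 0], [-0.8, 0, 0, 3, 0, 0, 0], [-0.8, 0, 0, 2, 0, 0, 0], [-0.8, 0, 0, 1, 0, 0, 0], [-0.8, 0, 0, 0.5, 0, 0, 0], [-0.8, 0, 0, 0, 0, 0, 0], [0.4, 0, 0, 0, 0, 0, 0], [0.4, 0, 0, 0, 0, 0, 0], [0.4, 0, 0, 0, 0, 0, 0], [0.4, 0, 0, 0, 0, 0, 0], [0.4, 0, 0, 0, 0, 0, 0], [0.4, 0, 0, 0, 0, 0, 0], [0.4, 0, 0, 0, 0, 0, 0]], "grip_force": 60}}

```text
clock: 19.5
tool_pos: [0.667, -0.1022, 0.0214]
eef_rot: [0.707, 0.707, 0.001, 0.0]
contact_force: [0.5, 1.0, 5.9]
grip_width: 0.0421
grasp_force: 61.5
```

Request:
{"api": "drive_tool", "payload": {"rows": [[0.6, 0, 0, -0.5, 0, 0, 0], [0.6, 0, 0, -1, 0, 0, 0], [0.6, 0, 0, -2, 0, 0, 0], [0.6, 0, 0, -3, 0, 0, 0], [0.6, 0, 0, -2.5, 0, 0, 0], [0.6, 0, 0, -1, 0, 0, -0.8], [0.6, 0, 0, 0, 0, 0, 0], [0.6, 0, 0, 0, 0, 0, 0]]}}

```text
clock: 20.3
tool_pos: [0.6645, -0.1017, 0.1184]
eef_rot: [0.702, 0.712, -0.001, -0.003]
contact_force: [0.1, 1.2, -2.8]
grip_width: 0.0422
grasp_force: 60.9
```

```bash
python3 -c "
from h import *
to(.438,.2475,.12,.014)"
```

```text
t 20.3 pos [ 0.6645 -0.1017  0.1184] w 0.0422 F [ 0.1  1.2 -2.8]
 shift [ 3.526e+01 -2.212e+01  3.000e-02] turn [-0.29 -0.14  0.06] shift in goal axes [ 35.24 -22.16  -0.16]
```

Request:
{"api": "drive_tool", "payload": {"rows": [[0.6, 1, -0.6, 0, 0, 0, 0], [0.6, 2, -1.2, 0, 0, 0, 0], [0.6, 2.7, -1.7, 0, 0, 0, 0], [0.6, 2.7, -1.7, 0, 0, 0, 0], [0.6, 2.7, -1.7, 0, 0, 0, 0], [0.6, 2.7, -1.7, 0, 0, 0, 0], [0.6, 2.7, -1.7, 0, 0, 0, 0], [0.6, 2.7, -1.7, 0, 0, 0, 0], [0.6, 2.7, -1.7, 0, 0, 0, 0], [0.6, 2.7, -1.7, 0, 0, 0, 0], [0.6, 2.7, -1.7, 0, 0, 0, 0], [0.6, 2.7, -1.7, 0, 0, 0, 0], [0.6, 2.7, -1.7, 0, 0, 0, 0], [0.6, 1.5, -0.9, 0, 0, 0, 0], [0.6, 1, -0.7, 0, 0, 0, 0], [0.6, 0, 0, 0, 0, 0, 0], [0.6, 0, 0, 0, 0, 0, 0]]}}

```text
clock: 22.0
tool_pos: [0.4395, 0.2456, 0.1205]
eef_rot: [0.702, 0.712, -0.001, -0.001]
contact_force: [-0.1, -0.4, -1.7]
grip_width: 0.0421
grasp_force: 61.0
```

```bash
python3 -c "
from h import *
to(.438,.2475,.0274,.014)"
```

```text
t 22.0 pos [0.4395 0.2456 0.1205] w 0.0421 F [-0.1 -0.4 -1.7]
 shift [ 0.19 -0.12  9.31] turn [-0.14 -0.03  0.01] shift in goal axes [ 0.19 -0.14  9.31]
```

Request:
{"api": "drive_tool", "payload": {"rows": [[0.6, 0.2, -0.1, 1, 0, 0, 0], [0.6, 0, 0, 2.5, 0, 0, 0], [0.6, 0, 0, 2.5, 0, 0, 0], [0.6, 0, 0, 1.5, 0, 0, 0], [0.6, 0, 0, 0.5, 0, 0, 0], [0.6, 0, 0, 0, 0, 0, 0], [0.6, 0, 0, 0, 0, 0, 0]]}}

```text
clock: 22.7
tool_pos: [0.4389, 0.2484, 0.0411]
eef_rot: [0.702, 0.712, 0.0, -0.001]
contact_force: [-0.2, 0.2, -2.1]
grip_width: 0.0422
grasp_force: 61.0
```

```bash
python3 -c "
from h import *
to(.438,.2475,.0274,.014)"
```

```text
t 22.7 pos [0.4389 0.2484 0.0411] w 0.0422 F [-0.2  0.2 -2.1]
 shift [-0.09 -0.08  1.37] turn [-0.08 -0.11 -0.  ] shift in goal axes [-0.09 -0.09  1.37]
```

Request:
{"api": "drive_tool", "payload": {"rows": [[0.6, 0, 0, 0.7, 0, 0, 0], [0.6, 0, 0, 0.4, 0, 0, 0], [0.6, 0, 0, 0.25, 0, 0, 0], [0.6, 0, 0, 0, 0, 0, 0], [0.6, 0, 0, 0, 0, 0, 0], [-0.5, 0, 0, 0, 0, 0, 0], [-0.5, 0, 0, 0, 0, 0, 0], [-0.5, 0, 0, 0, 0, 0, 0], [-0.5, 0, 0, 0, 0, 0, 0], [-0.5, 0, 0, -1, 0, 0, 0], [-0.5, 0, 0, -2, 0, 0, 0], [-0.5, 0, 0, -4, 0, 0, 0], [-0.5, 0, 0, -4, 0, 0, 0], [-0.5, 0, 0, -2, 0, 0, 0], [-0.5, 0, 0, -1, 0, 0, 0], [-0.5, 0, 0, 0, 0, 0, 0]]}}

```text
clock: 24.3
tool_pos: [0.4389, 0.2488, 0.1686]
eef_rot: [0.702, 0.712, 0.001, -0.001]
contact_force: [0.1, -0.1, 0.3]
grip_width: 0.0642
grasp_force: 0.0
```

```bash
python3 -c "
from h import *
to(.6375,.0075,.15,-.42)"
```

```text
t 24.3 pos [0.4389 0.2488 0.1686] w 0.0642 F [ 0.1 -0.1  0.3]
 shift [-24.43  19.49   1.78] turn [-0.04 -0.19 24.93] shift in goal axes [-13.94  27.97   1.86]
```

Request:
{"api": "drive_tool", "payload": {"rows": [[-0.5, 0, 0, 0, 0, 0, 8.3], [-0.5, 0, 0, 0, 0, 0, 8.3], [-0.5, 0, 0, 0, 0, 0, 8.3], [-0.5, -0.7, 1.4, 0, 0, 0, 0], [-0.5, -1.35, 2.7, 0, 0, 0, 0], [-0.5, -1.35, 2.7, 0, 0, 0, 0], [-0.5, -1.35, 2.7, 0, 0, 0, 0], [-0.5, -1.35, 2.7, 0, 0, 0, 0], [-0.5, -1.35, 2.7, 0, 0, 0, 0], [-0.5, -1.35, 2.7, 0, 0, 0, 0], [-0.5, -1.35, 2.7, 0, 0, 0, 0], [-0.5, -1.35, 2.7, 0, 0, 0, 0], [-0.5, -1.35, 2.7, 0, 0, 0, 0], [-0.5, -0.7, 1.5, 0.5, 0, 0, 0], [-0.5, -0.35, 0.8, 1, 0, 0, 0], [-0.5, 0, 0, 0, 0, 0, 0], [-0.5, 0, 0, 0, 0, 0, 0]], "grip_force": 40}}

```text
clock: 26.0
tool_pos: [0.6362, 0.0094, 0.15]
eef_rot: [0.838, 0.545, -0.002, -0.003]
contact_force: [0.4, 0.6, -0.0]
grip_width: 0.0637
grasp_force: 0.0
```

```bash
python3 -c "
from h import *
to(.6375,.0075,.003,-.42)
s=read_camera('side')
cv2.imwrite('pics/g4.png',cv2.resize(s['image'][150:270,180:340],(800,600),interpolation=cv2.INTER_CUBIC)[...,::-1])"
```

```text
t 26.0 pos [0.6362 0.0094 0.15  ] w 0.0637 F [ 0.4  0.6 -0. ]
 shift [-0.13  0.29 14.7 ] turn [-0.37 -0.03  0.12] shift in goal axes [-0.12  0.2  14.7 ]
```

View pics/g4.png

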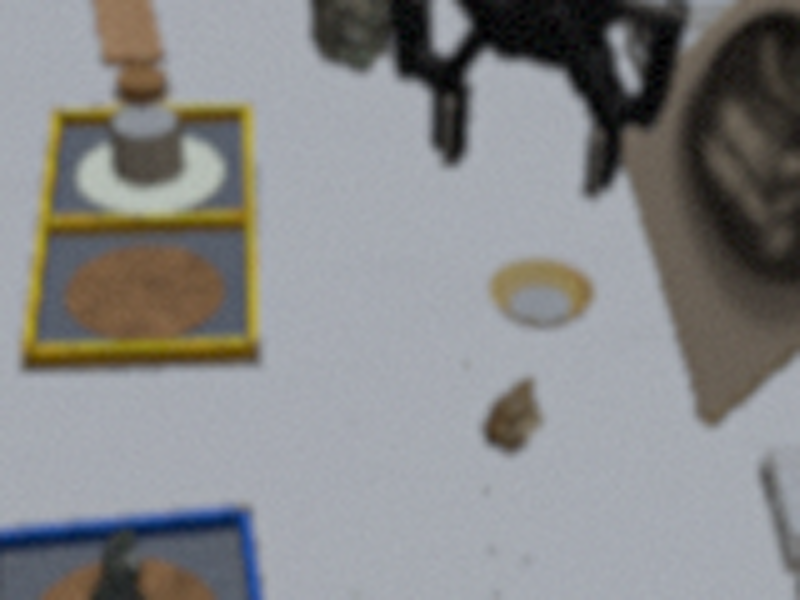

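The jar stands in the middle of the white pad (148,160). The rock (513,415) and brass dish (541,292) are untouched, and the gripper is above the rock. Now I descend and grasp the rock.

Request:
{"api": "drive_tool", "payload": {"rows": [[-0.4, -0.1, 0.1, 1, -0.2, 0, 0], [-0.4, 0, 0, 3, 0, 0, 0], [-0.4, 0, 0, 3, 0, 0, 0], [-0.4, 0, 0, 3, 0, 0, 0], [-0.4, 0, 0, 2, 0, 0, 0], [-0.4, 0, 0, 1, 0, 0, 0], [-0.4, 0, 0, 0.7, 0, 0, 0], [-0.4, 0, 0, 0, 0, 0, 0], [-0.4, 0, 0, 0, 0, 0, 0]]}}

```text
clock: 26.95
tool_pos: [0.6388, 0.0062, 0.0154]
eef_rot: [0.839, 0.544, 0.001, 0.001]
contact_force: [0.4, 0.2, -0.1]
grip_width: 0.0594
grasp_force: 0.0
```

```bash
python3 -c "
from h import *
to(.6375,.0075,.002,-.42)"
```

```text
t 26.95 pos [0.6388 0.0062 0.0154] w 0.0594 F [ 0.4  0.2 -0.1]
 shift [ 0.06 -0.18  1.34] turn [ 0.14 -0.07  0.03] shift in goal axes [ 0.06 -0.17  1.34]
```

Request:
{"api": "drive_tool", "payload": {"rows": [[-0.4, 0, -0.1, 0.8, 0, 0, 0], [-0.4, 0, 0, 0.5, 0, 0, 0], [-0.4, 0, 0, 0, 0, 0, 0], [0.8, 0, 0, 0, 0, 0, 0], [0.8, 0, 0, 0, 0, 0, 0], [0.8, 0, 0, 0, 0, 0, 0], [0.8, 0, 0, 0, 0, 0, 0], [0.8, 0, 0, 0, 0, 0, 0], [0.8, 0, 0, 0, 0, 0, 0], [0.8, 0, 0, 0, 0, 0, 0]]}}

```text
clock: 27.95
tool_pos: [0.6373, 0.0066, 0.0019]
eef_rot: [0.839, 0.544, 0.001, 0.0]
contact_force: [-1.8, 0.5, 5.0]
grip_width: 0.0264
grasp_force: 39.5
```

Request:
{"api": "drive_tool", "payload": {"rows": [[0.9, 0, 0, -0.5, 0, 0, 0], [0.9, 0, 0, -1, 0, 0, 0], [0.9, 0, 0, -2, 0, 0, 0], [0.9, 0, 0, -3, 0, 0, 0], [0.9, 0, 0, -2, 0, 0, 0], [0.9, 0, 0, -1.5, 0, 0, -8.3], [0.9, 0, 0, 0, 0, 0, -8.3], [0.9, 0, 0, 0, 0, 0, -8.3], [0.9, 0, 0, 0, 0, 0, 0]]}}

```text
clock: 28.85
tool_pos: [0.6372, 0.0063, 0.102]
eef_rot: [0.702, 0.712, 0.001, 0.0]
contact_force: [-0.8, 0.3, -0.6]
grip_width: 0.0265
grasp_force: 39.4
```

```bash
python3 -c "
from h import *
to(.4398,.1252,.1,.014)"
```

```text
t 28.85 pos [0.6372 0.0063 0.102 ] w 0.0265 F [-0.8  0.3 -0.6]
 shift [ 12.17 -19.56   0.18] turn [ 0.1  -0.03  0.02] shift in goal axes [ 12.17 -19.57   0.2 ]
```

Request:
{"api": "drive_tool", "payload": {"rows": [[0.9, 0.7, -1.1, 0, 0, 0, 0], [0.9, 1.3, -2.1, 0, 0, 0, 0], [0.9, 1.3, -2.1, 0, 0, 0, 0], [0.9, 1.3, -2.1, 0, 0, 0, 0], [0.9, 1.3, -2.1, 0, 0, 0, 0], [0.9, 1.3, -2.1, 0, 0, 0, 0], [0.9, 1.3, -2.1, 0, 0, 0, 0], [0.9, 1.3, -2.1, 0, 0, 0, 0], [0.9, 1.3, -2.1, 0, 0, 0, 0], [0.9, 0.7, -1.1, 0, 0, 0, 0], [0.9, 0.4, -0.6, 0, 0, 0, 0], [0.9, 0, 0, 2, 0, 0, 0], [0.9, 0, 0, 2.5, 0, 0, 0], [0.9, 0, 0, 2, 0, 0, 0], [0.9, 0, 0, 1, 0, 0, 0], [0.9, 0, 0, 0, 0, 0, 0], [0.9, 0, 0, 0, 0, 0, 0]]}}

```text
clock: 30.55
tool_pos: [0.4402, 0.1254, 0.0266]
eef_rot: [0.702, 0.712, 0.001, 0.001]
contact_force: [0.4, 0.8, -0.1]
grip_width: 0.0261
grasp_force: 39.4
```

```bash
python3 -c "
from h import *
to(.4398,.1252,.008,.014)"
```

```text
t 30.55 pos [0.4402 0.1254 0.0266] w 0.0261 F [ 0.4  0.8 -0.1]
 shift [-0.02 -0.04  1.86] turn [ 0.11 -0.01 -0.01] shift in goal axes [-0.02 -0.04  1.86]
```

Request:
{"api": "drive_tool", "payload": {"rows": [[0.9, 0, 0, 0.9, 0, 0, 0], [0.9, 0, 0, 0.6, 0, 0, 0], [0.9, 0, 0, 0.3, 0, 0, 0], [0.9, 0, 0, 0, 0, 0, 0], [0.9, 0, 0, 0, 0, 0, 0], [-0.3, 0, 0, 0, 0, 0, 0], [-0.3, 0, 0, 0, 0, 0, 0], [-0.3, 0, 0, 0, 0, 0, 0], [-0.3, 0, 0, 0, 0, 0, 0], [-0.3, 0, 0, -1, 0, 0, 0], [-0.3, 0, 0, -2, 0, 0, 0], [-0.3, 0, 0, -4, 0, 0, 0], [-0.3, 0, 0, -4, 0, 0, 0], [-0.3, -2.5, 2, -2, 0, 0, 0], [-0.3, -3, 3, -1, 0, 0, 0], [-0.3, -3, 3, 0, 0, 0, 0], [-0.3, -3, 3, 0, 0, 0, 0], [-0.3, -2, 2, 0, 0, 0, 0], [-0.3, 0, 0, 0, 0, 0, 0], [-0.3, 0, 0, 0, 0, 0, 0]]}}

```text
clock: 32.55
tool_pos: [0.5707, -0.0077, 0.1485]
eef_rot: [0.702, 0.712, 0.0, -0.0]
contact_force: [-0.7, 0.4, 0.7]
grip_width: 0.0553
grasp_force: 0.0
```

```bash
python3 - <<'E'
from h import *
t=read_camera('top');s=read_camera('side')
by=(.4488,-.1922,.0995);ye=(.4389,.1862,.014)
own=lambda e,T:np.round((np.array(e)-T[:2])@np.array([[np.cos(T[2]),-np.sin(T[2])],[np.sin(T[2]),np.cos(T[2])]])*1000,1)
gold=lambda im,H:(H[...,0]>15)&(H[...,0]<30)&(H[...,1]>80)
dark=lambda im,H:(H[...,2]<75)&(H[...,1]<90)
cork=lambda im,H:(H[...,0]<20)&(H[...,1]>60)
for n,b,z,f,T in [('dish',(364,204,398,244),.02,gold,by),('spur',(322,212,354,243),.024,dark,by),('jar',(186,210,222,248),.076,cork,ye)]:
    try: r=blob(t,b,z,f)[0];print(n,r,own(r['c'],T))
    except ValueError: print(n,'none')
a=cv2.resize(s['image'][150:360,160:330],(486,600),interpolation=cv2.INTER_CUBIC)
b=cv2.resize(t['image'][195:260,170:280],(314,186),interpolation=cv2.INTER_CUBIC);c=cv2.resize(t['image'][195:260,305:415],(314,186),interpolation=cv2.INTER_CUBIC);d=cv2.resize(t['image'][100:210,110:296],(314,186))
cv2.imwrite('pics/end.png',np.hstack([a,np.vstack([b,c,d,np.zeros((42,314,3),np.uint8)])])[...,::-1])
E
```

```text
dish {'c': [0.4537, -0.252], 'rect': [453.7, -252.2, 45.2, 44.6, 0.3], 'long_from_y': 1.326} [ -1.1 -60. ]
spur {'c': [0.4698, -0.169], 'rect': [468.1, -169.1, 38.5, 4.4, 4.5], 'long_from_y': -1.489} [23.2 21. ]
jar {'c': [0.436, 0.2476], 'rect': [435.5, 247.3, 30.8, 29.0, 0.6], 'long_from_y': -0.909} [-2.  61.4]
```

View pics/end.png

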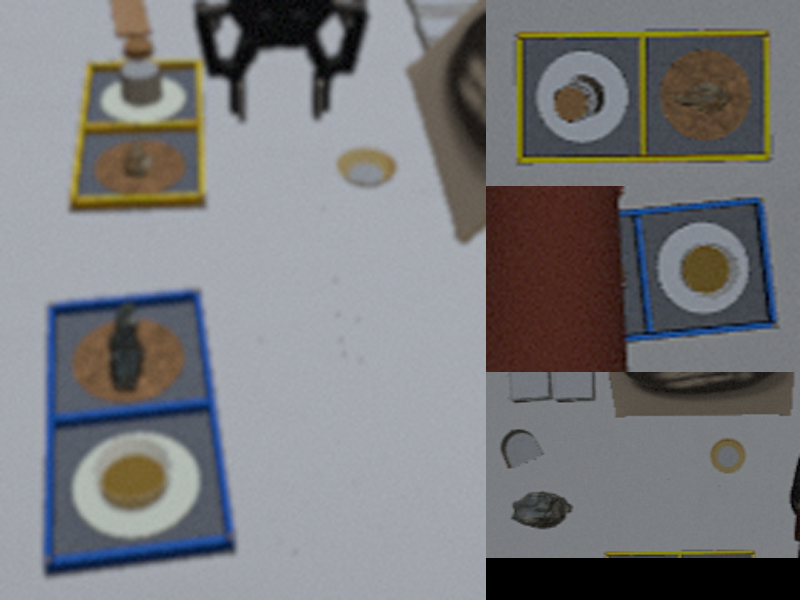

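Dish, jar and rock are centred and upright. The brass dish and rough stone are unmoved. The arm hides the spur stone from above, so I shift aside for a check.

Request:
{"api": "drive_tool", "payload": {"rows": [[-0.3, 2, 0, 0, 0, 0, 0], [-0.3, 3, 0, 0, 0, 0, 0], [-0.3, 3, 0, 0, 0, 0, 0], [-0.3, 3, 0, 0, 0, 0, 0], [-0.3, 2, 0, 0, 0, 0, 0], [-0.3, 0, 0, 0, 0, 0, 0], [-0.3, 0, 0, 0, 0, 0, 0]]}}

```text
clock: 33.35
tool_pos: [0.5684, 0.123, 0.1484]
eef_rot: [0.701, 0.713, -0.0, 0.0]
contact_force: [-1.0, -0.7, -0.2]
grip_width: 0.0556
grasp_force: 0.0
```

```bash
python3 - <<'E'
from h import *
t=read_camera('top')
T=(.4488,-.1922,.0995)
own=lambda e:np.round((np.array(e)-T[:2])@np.array([[np.cos(T[2]),-np.sin(T[2])],[np.sin(T[2]),np.cos(T[2])]])*1000,1)
cl=lambda im,H:(H[...,1]<75)&(H[...,2]<110)
r,m=blob(t,(326,216,352,241),.024,lambda im,H:(H[...,1]<80)&(cv2.blur(im,(5,5)).astype(int).ptp(-1)<28) if 0 else (H[...,1]<80))
print(r,own(r['c']),own(np.array(r['rect'][:2])/1000))
cv2.imwrite('pics/spur.png',np.hstack([cv2.resize(t['image'][195:260,305:415],(440,260),interpolation=cv2.INTER_CUBIC),cv2.resize(cv2.cvtColor(m*255,cv2.COLOR_GRAY2RGB),(260,260))])[...,::-1])
E
```

```text
{'c': [0.4424, -0.1344], 'rect': [441.4, -131.2, 28.8, 72.0, 3.8], 'long_from_y': 0.052} [-0.6 58.1] [-1.3 61.4]
```

View pics/spur.png

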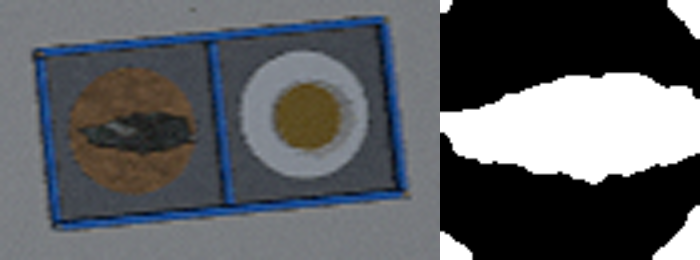

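The spur stone (137,132) lies within about 4 mm of the pad centre (132,130). All four things are good, so I hand in.

```bash
python3 -c "
from plant import *
print(job_done())"
```

```text
the job is handed in; nothing more can be done
None
```

I made up both kits and handed the job in at about 33 s. In the last camera images all four things stood upright within about 4 mm of their pad centres, and the brass dish and big craggy stone had not visibly moved. The hand-in call returned no verdict.

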